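# Put a paint marker away in the clear socket of the dock

### The job

Put the capped paint marker that stands on the table away in the marker dock. Two of its three shuttered sockets have an old cap left behind in them, out of sight, so feel gently for the clear one and press the marker in there, cap down, until it is fully home on the floor of the socket, then let go of it. Never press hard on the dock or on an old cap, and leave the other things where they are.

Things in the scene. Friction and masses are not known exactly. Their poses are not given: they have to be found in the camera images.
- marker_center (a point): the marker to put away: a fat white paint marker, 150 mm long, 50 to 100 g, standing alone on the table on its flat grey cap. Point on its axis half-way up, 75 mm above the foot; z up along the marker. The cap is the lowest 37 mm, 26 mm across; the barrel above is a plain 24 mm cylinder up to 145 mm. Grip it 110 to 130 mm above the foot to leave room over the dock
- marker_foot (a point): the middle of the underside of the marker's cap, same axes; the cap's lower edge is bevelled, 5 mm high, to a flat 18 mm across
- dock: the marker dock: a fixed black block, 72 (x) x 372 (y) x 74 mm high. Origin in the middle of its underside, y along its row of five square sockets, 64 mm apart, z up. The second and fourth hold markers; the two outer and the middle one are free. More than 35 N on the dock, straight or through a cap in it, is too much
- mouth_right (a point): centre of the mouth of the free socket at the -y end, level with the dock's top, axes as the dock's. Every socket is 28.5 mm square and 66 mm deep, straight down, its floor 8 mm above the table: a marker fully home has its foot 66 mm below the dock's top and shows 84 mm
- mouth_middle (a point): the same for the free socket in the middle. Two sprung steel leaves 6 mm under each free mouth close it and hide what is inside. The marker's foot swings them down against 4 to 10 N while it goes from 6 to 24 mm deep; deeper down they only rub lightly (0 to 2 N), but may hold up a marker that is let go too early
- mouth_left (a point): the same for the free socket at the +y end. In two of the three free sockets (any two) an old cap 36 mm high stands on the floor: there a marker stops hard 30 mm below the dock's top, 36 mm short of home. Meet cap and floor slowly (about 6 to 8 mm/s): a stiff arm at 20 mm/s strikes them with 30 to 40 N before it can stop
- stored_right: a capped marker of the same kind stored in the dock between the right and the middle free sockets, showing 84 mm; origin at its foot; to be left alone
- stored_left: the same, between the middle and the left free sockets
- capless_1: a marker without its cap (24 mm across, 147 mm long) lying in the aluminium pen tray (64 x 190 x 22 mm), to be left alone; origin under its middle
- capless_2: the second capless marker in the pen tray, to be left alone
- gesso_jar: white screw-top jar, 80 mm across, 100 mm high, to be left alone; origin under its middle
- tape_roll: roll of paper tape lying flat, 90 mm across, 24 mm high, to be left alone
- palette_knife: palette knife 200 mm long lying on the table, to be left alone
- brush_mug: blue mug 80 mm across with brushes standing up to 245 mm, to be left alone
Mind the look-alikes: they are no part of the job. What is shaped like the part that bears marker_center but blue is not meant.

How it is judged:
At the end, for the whole second after the job is handed in: the marker stands cap down in one of the three free sockets, its foot within 3 mm of the socket floor and 6 mm of the socket axis, within 0.12 rad of upright, at rest and let go (z of marker_foot in the frame of dock between 0.005 and 0.011 m and (horizontal distance between marker_foot and mouth_right below 0.006 m or horizontal distance between marker_foot and mouth_middle below 0.006 m or horizontal distance between marker_foot and mouth_left below 0.006 m) and angle between marker_foot's own z axis and vertical below 0.12 rad and linear speed of marker below 0.02 m/s); the robot touches nothing.
It fails at once if the dock is pressed with more than 35 N (straight, or through a cap left in it) (contact force between dock and anything else above 35 N).
It fails at once if a stored marker is pulled up or knocked by more than 12 mm (distance of any of stored_right, stored_left from where it was at the start of the episode above 0.012 m).
It fails at once if another thing on the table is moved by more than 25 mm (distance of any of capless_1, capless_2, gesso_jar, tape_roll, palette_knife, brush_mug from where it was at the start of the episode above 0.025 m).
It also fails if it takes over 67 s, if anything falls off the work surface, if the arm or the gripper's body presses on something with over 40 N, if the wrist force passes 120 N, or if a joint passes its speed limit or range.

### The arm

A 6-joint arm with a two-finger parallel gripper is mounted at the origin on the work surface. World frame = base frame: x ahead of the robot, y to its left, z up, the work surface at z = 0. Lengths are in m, angles in rad, forces in N, time in s.
With the tool pointing down it reaches from about 0.35 to 0.975 m from the base axis. Payload 4.9 kg.
Tool frame: the origin (TCP) lies at the very end of the fingers, on their centre line; the grasp point (between the pads) lies 19 mm behind it (manip.grip_depth is the distance from the TCP to the grasp point, in m); z points along the fingers, x is the direction in which the jaws open and shut, and the axes are right-handed (so a half turn about z gives the same grasp; the last joint's range is limited). The gripper opens to 85 mm and grips with 20 to 120 N. Pads are 22 mm wide; open, the fingers measure 114 mm over their backs; the gripper's body (76 mm by 85 mm) begins 54 mm behind the grasp point. The pads swing forward as they close: fully open they stand 13 mm farther back than shut.
Start: joints at [1.002, 0.053, 1.613, -0, 1.476, -0.119], TCP at [0.272, 0.563, 0.231] pointing down, gripper open.
Joint ranges: [-3.01, 3.01], [-1.01, 2.22], [0.06, 2.58], [-1.02, 4.17], [0.09, 2.62], [-3.14, 3.14]. Speed limits (rad/s): [2.57, 2.57, 3.14, 3.14, 3.14, 3.14].

### API

Orientations are given as a unit quaternion [w, x, y, z].
In Python, from plant import manip gives the robot as it stands. The module is installed in compiled form; this text tells all that it offers.
- The arm moves only by the shell command python3 -m crank 'ROWS' [OPENING]. ROWS is JSON, a list of rows, each a list of 4 numbers: the shift along the tool's x, y, z in cm, then the turn about the tool's z in units of 6 degrees (1.0 is 6 degrees). A call has 1 to 10 rows; each row shifts and turns the commanded pose from where the row before left it, along the tool's axes as they then stand; what a row does not reach is not made up. A row lasts 1/12 s, in which the tool goes at most 41.7 mm and 7.16 degrees, less where a joint would pass 70% of its speed; a pose out of reach is approached as far as the arm can. A call with a gripper value outside its range is refused whole. OPENING is the opening, from 0 (shut) to 1 (fully open), set as the call begins (- or left out, the last holds). The fingers move at their own pace and stop on an object; the grip force is fixed at half the most. Time passes only in rows, so rows that do not move let the fingers close. It gives the time, the measured TCP pose, the force and the opening at its end, in the units of the state.
- manip.state(): the state, without advancing time (a new reading comes with each control period).
- manip.grab_frame(name): name is "scene" or "top" or "wrist"; returns a dict with "img" (384x512x3 uint8, red, green, blue), "intrinsics" (3x3 intrinsics, pixels), "position" and "orientation" of the camera in the world. Camera axes: x right, y up, looking along -z (the intrinsics and any distortion apply to the point x, -y, -z); pixel columns grow to the right and rows downward; lengths in m; the calibration is good to about 2 mm. The wrist camera is an equidistant fisheye: a pixel r from the principal point sees the ray r / f radians off the axis. A picture is of the moment at which its call begins. There is no depth.
- manip.job_done(): hands the job in, once; it reports no verdict.
The state is a dict: "time": time; "joint_pos": joint angles; "joint_vel": joint speeds; "joint_efforts": joint torques, N m; "tool_pos": TCP position; "tool_rot": TCP orientation; "contact_force": force on the tool from outside, world axes, zero at the start; "ft_torque": the same for the moment, N m; "gripper_width": opening from 0.0 (shut) to 1.0 (fully open).
Only numpy, scipy, OpenCV 4.12 (cv2) and the standard library are available. Lean on these libraries where they do the work, as an engineer would, in place of code of your own. Each camera call takes 0.05 s, during which the arm holds its last target.

## Working session

There is one attempt and no reset: what is moved stays moved. The work goes in short steps, Python scripts to look and compute and a shell command to move; the robot and the scene stay as the last step left them, time stands still between calls to the robot, and variables do not carry over. Pictures are saved under pics/ and viewed, and the job is handed in when it is done.

```bash
mkdir -p pics
cat > h.py <<'E'
import numpy as np, cv2
from plant import manip
from scipy.spatial.transform import Rotation as R
def rot(q): return R.from_quat([q[1],q[2],q[3],q[0]]).as_matrix()
def snap(n,f):
    d=manip.grab_frame(n); np.savez('pics/'+f+'.npz',**d); cv2.imwrite('pics/'+f+'.png',cv2.cvtColor(d['img'],cv2.COLOR_RGB2BGR)); return d
def load(f): return dict(np.load('pics/'+f+'.npz'))
def ray(d,u,v,fish=False):
    K=np.array(d['intrinsics']); x=(u-K[0,2])/K[0,0]; y=(v-K[1,2])/K[1,1]
    if fish:
        r=np.hypot(x,y); s=np.sin(r)/max(r,1e-9); p=np.array([x*s,y*s,np.cos(r)])
    else: p=np.array([x,y,1.])
    return rot(d['orientation'])@np.array([p[0],-p[1],-p[2]])
def onz(d,u,v,z,fish=False):
    r=ray(d,u,v,fish); c=np.array(d['position']); return c+r*(z-c[2])/r[2]
def proj(d,P):
    K=np.array(d['intrinsics']); p=rot(d['orientation']).T@(np.array(P)-d['position']); p=np.array([p[0],-p[1],-p[2]])
    return K[:2,:2]@(p[:2]/p[2])+K[:2,2]
def st():
    s=manip.state(); print('t',round(s['time'],3),'tcp',np.round(s['tool_pos'],4),'F',np.round(s['contact_force'],2),'w',round(s['gripper_width'],3)); return s
E
python3 - <<'E'
from h import *
for n in('scene','top','wrist'):
    d=snap(n,n+'0'); print(n,d['intrinsics'],d['position'],d['orientation'])
s=st(); print(s['tool_rot']); print(rot(s['tool_rot']), manip.grip_depth)
E
```

```text
scene [[404.20204293   0.         254.11169242]
 [  0.         404.20204293 191.46865771]
 [  0.           0.           1.        ]] [ 1.06587733 -0.08217015  0.91722311] [0.73119103 0.21746628 0.19202285 0.61741017]
top [[395.9500105    0.         258.70996904]
 [  0.         395.9500105  189.86545642]
 [  0.           0.           1.        ]] [ 0.37190767 -0.00171697  1.19424945] [-0.6975432  -0.04594014  0.03961463  0.71397035]
wrist [[297.31863964   0.         250.09053337]
 [  0.         297.31863964 187.58071621]
 [  0.           0.           1.        ]] [0.20339489 0.59561347 0.37351634] [ 0.83751673 -0.1277239  -0.07917245  0.52534185]
t 0.15 tcp [0.2715 0.5624 0.2304] F [-0.21 -0.43  0.46] w 1.004
[ 3.33544705e-04  8.46995554e-01  5.31599397e-01 -7.07709752e-04]
[[ 4.34803160e-01  9.00525124e-01 -8.44229698e-04]
 [ 9.00524180e-01 -4.34803939e-01 -1.31745792e-03]
 [-1.55347835e-03 -1.87414391e-04 -9.99998776e-01]] 0.0187
```

View pics/scene0.png

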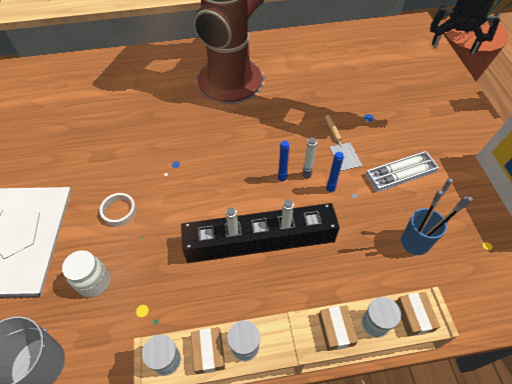

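View pics/top0.png

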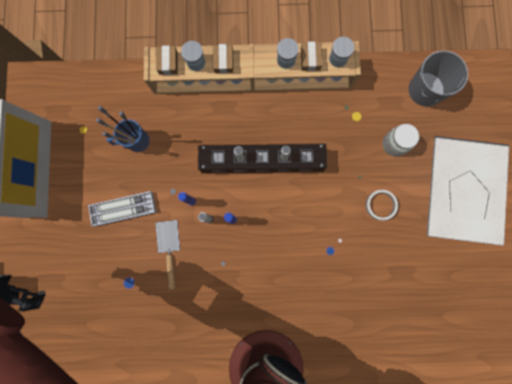

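View pics/wrist0.png

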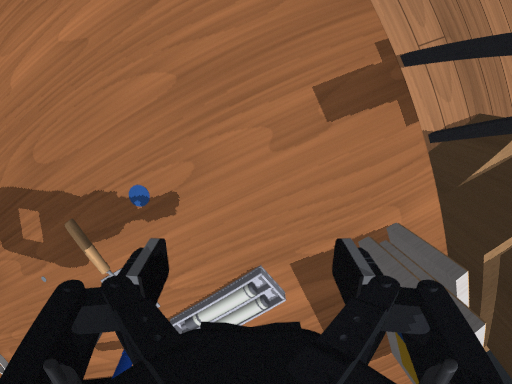

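The scene view shows three standing markers: blue at (283,160), white with a grey cap at (310,158) and blue at (336,172). The white one fits the description. The dock spans about (182–339, 205–260). I'll enlarge to confirm.

Run:
```python
from h import *
a=cv2.imread('pics/scene0.png')[130:270,170:350]; b=cv2.imread('pics/top0.png')[135:235,165:335]
a=cv2.resize(a,None,fx=4,fy=4,interpolation=cv2.INTER_CUBIC);b=cv2.resize(b,None,fx=4,fy=4,interpolation=cv2.INTER_CUBIC)
cv2.imwrite('pics/c1.png',a);cv2.imwrite('pics/c2.png',b)
```

```text
(no output)
```

View pics/c1.png

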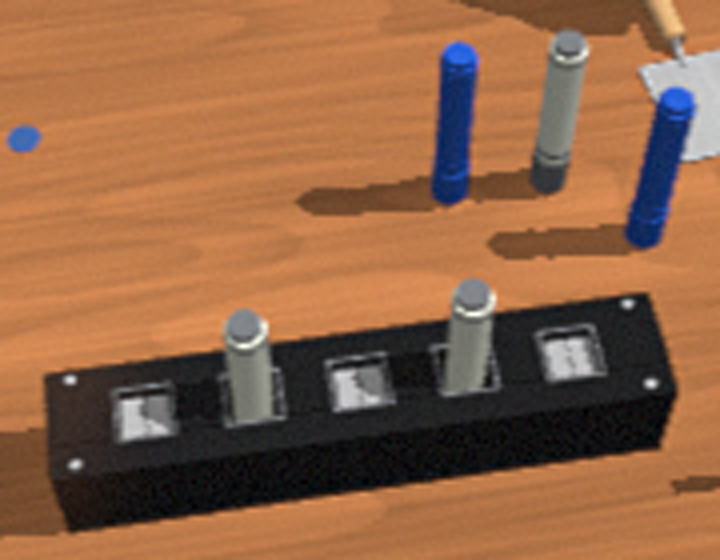

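View pics/c2.png

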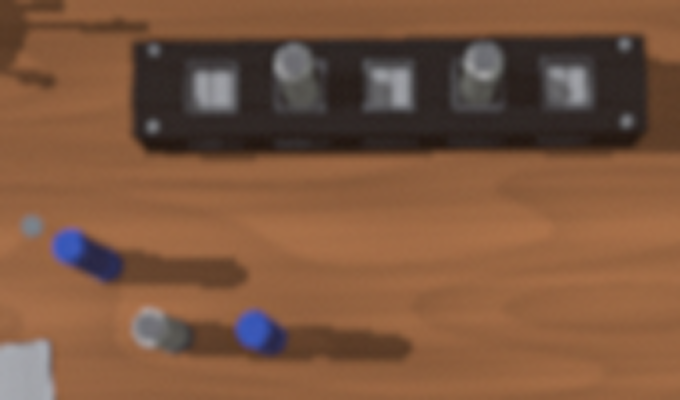

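Run:
```python
from h import *
S=load('scene0');T=load('top0')
cs=lambda p:((p[0]+.5)/4-.5+170,(p[1]+.5)/4-.5+130)
ct=lambda p:((p[0]+.5)/4-.5+165,(p[1]+.5)/4-.5+135)
def two(ps,pt,z):
    a=onz(S,*cs(ps),z);b=onz(T,*ct(pt),z)
    # triangulate
    r1=ray(S,*cs(ps));r2=ray(T,*ct(pt));A=np.stack([r1,-r2],1);k=np.linalg.lstsq(A,T['position']-S['position'],rcond=None)[0]
    p=(S['position']+k[0]*r1+T['position']+k[1]*r2)/2
    print(np.round(a,4),np.round(b,4),'tri',np.round(p,4)); return (a+b)/2
print('white');two((570,43),(150,327),.15)
print('blue');two((460,55),(71,245),.15);two((677,100),(255,328),.15)
print('foot/cap base');print(onz(S,*cs((547,187)),0))
print('screws')
c=[two(a,b,.074) for a,b in (((69,379),(625,45)),((75,464),(0,0)),((628,303),(152,126)),((652,384),(153,49)))] if 0 else None
q=[two((69,379),(627,121),.074),two((75,464),(625,45),.074),two((628,303),(152,126),.074),two((652,384),(153,49),.074)]
C=np.mean(q,0);print('C',C); d=(q[2]+q[3]-q[0]-q[1]);print('yaw of y axis from world y',np.arctan2(-d[0],d[1]),np.linalg.norm(d)/2)
print('stored');two((245,327),(484,60),.158);two((473,298),(293,63),.158)
print('mouths');two((145,412),(567,86),.07);two((360,385),(390,87),.07);two((571,353),(212,88),.07)
```

```text
white
[0.4332 0.1596 0.15  ] [0.4322 0.1571 0.15  ] tri [0.4325 0.1585 0.1492]
blue
[0.4309 0.0904 0.15  ] [0.4878 0.2094 0.15  ] tri [0.4777 0.1357 0.2167]
[0.4886 0.2123 0.15  ] [0.4299 0.0878 0.15  ] tri [0.4549 0.1538 0.1297]
foot/cap base
[0.43513065 0.15916458 0.        ]
screws
[ 0.5744 -0.1736  0.074 ] [ 0.5762 -0.1745  0.074 ] tri [ 0.5758 -0.1737  0.0764]
[ 0.631  -0.1742  0.074 ] [ 0.6318 -0.1754  0.074 ] tri [ 0.6316 -0.1746  0.0752]
[0.5797 0.1679 0.074 ] [0.5809 0.1664 0.074 ] tri [0.5807 0.1668 0.0758]
[0.6368 0.1671 0.074 ] [0.6374 0.1654 0.074 ] tri [0.6373 0.166  0.0751]
C [ 0.60603977 -0.00385626  0.074     ]
yaw of y axis from world y -0.015712443386460148 0.3411722627512709
stored
[ 0.6073 -0.067   0.158 ] [ 0.6045 -0.0681  0.158 ] tri [ 0.6053 -0.0676  0.1548]
[0.6104 0.0597 0.158 ] [0.6056 0.0594 0.158 ] tri [0.607  0.0602 0.1524]
mouths
[ 0.602  -0.1313  0.07  ] [ 0.6036 -0.133   0.07  ] tri [ 0.6032 -0.1319  0.0723]
[ 0.6058 -0.003   0.07  ] [ 0.606  -0.0053  0.07  ] tri [ 0.606  -0.0041  0.0707]
[0.6059 0.126  0.07  ] [0.6085 0.1234 0.07  ] tri [0.6079 0.124  0.0739]
```

White stands alone as the only non-blue marker, at about (0.433, 0.159). I'll grip along x, since the blue neighbours crowd the y side.

```bash
python3 -m crank '[[0,0,-0.5,1.08],[0,0,-0.5,1.09],[0,0,-0.5,1.08],[0,0,0,1.09],[0,0,0,1.08],[0,0,0,1.09],[0,0,0,1.08],[0,0,0,1.09],[0,0,0,1.08],[0,0,0,1.09]]' 1
python3 -m crank '[[0.8,2,0,0],[1.6,4,0,0],[1.6,4,0,0],[1.6,4,0,0],[1.6,4,0,0],[1.6,4,0,0],[1.6,4,0,0],[1.6,4,0,0],[1.6,4,0,0],[0.8,2,0,0]]'
python3 -c "
from h import *
s=st();print(rot(s['tool_rot']))"
```

```text
time: 0.98
tool_pos: [0.2716, 0.5626, 0.2457]
tool_rot: [0.0, 1.0, -0.01, -0.0]
contact_force: [0.2, 0.8, 0.1]
gripper_width: 0.999
time: 1.82
tool_pos: [0.4069, 0.2079, 0.2461]
tool_rot: [0.001, 1.0, -0.009, 0.0]
contact_force: [0.5, -0.4, 0.6]
gripper_width: 0.999
t 1.817 tcp [0.4069 0.2079 0.2461] F [ 0.51 -0.4   0.59] w 0.999
[[ 9.99835269e-01 -1.81427842e-02  5.24277525e-04]
 [-1.81421274e-02 -9.99834660e-01 -1.23149052e-03]
 [ 5.46533508e-04  1.22177614e-03 -9.99999104e-01]]
```

```bash
python3 -m crank '[[0,0,0,0],[0,0,0,0]]'
python3 -c "
from h import *
snap('wrist','w1');s=st()"
```

```text
time: 1.98
tool_pos: [0.4064, 0.2103, 0.2461]
tool_rot: [-0.0, 1.0, -0.009, -0.0]
contact_force: [-0.4, 0.5, 0.5]
gripper_width: 0.999
t 2.033 tcp [0.4061 0.2111 0.2461] F [-0.2  -0.61 -0.21] w 0.999
```

View pics/w1.png

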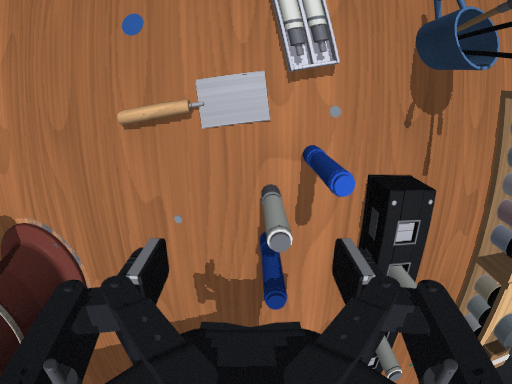

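```bash
python3 -m crank '[[0.7,1.3,0,0],[0.7,1.3,0,0],[0.7,1.3,0,0],[0.67,1.3,0,0],[0,0,0,0],[0,0,0,0],[0,0,0,0]]'
python3 -c "
from h import *
d=load('w1');print(onz(d,279,240,.15,True))
snap('wrist','w2');s=st()"
```

```text
time: 2.62
tool_pos: [0.4327, 0.16, 0.2461]
tool_rot: [-0.0, 1.0, -0.007, -0.0]
contact_force: [-0.0, 0.2, -0.4]
gripper_width: 1.001
[0.43175865 0.16167313 0.15      ]
t 2.667 tcp [0.4327 0.1599 0.2462] F [ 0.14 -0.48 -0.19] w 1.001
```

View pics/w2.png

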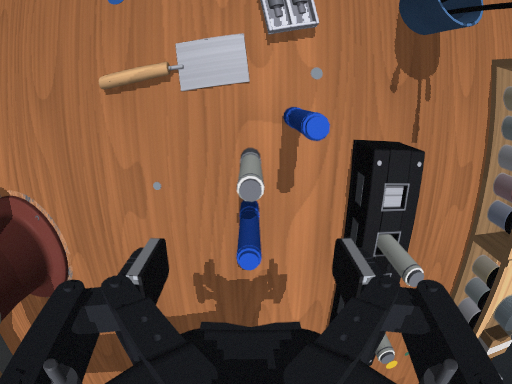

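Run:
```python
from h import *
d=load('w2');print(onz(d,250,189,.15,True),d['position']);s=st()
print(onz(d,394,197,.074,True),[onz(d,*p,.074,True) for p in((379,163),(419,164))])
```

```text
[0.43270174 0.16019741 0.15      ] [0.4337602  0.23570237 0.38949928]
t 2.667 tcp [0.4327 0.1599 0.2462] F [ 0.14 -0.48 -0.19] w 1.001
[0.60794068 0.12329681 0.074     ] [array([0.58214539, 0.16550714, 0.074     ]), array([0.63862871, 0.16495999, 0.074     ])]
```

```bash
python3 -m crank '[[0,0,1.8,0],[0,0,1.8,0],[0,0,1.8,0],[0,0,1.8,0],[0,0,1.8,0],[0,0,1.8,0],[0,0,1.8,0],[0,0,1.1,0],[0,0,0.6,0],[0,0,0,0]]'
python3 -m crank '[[0,0,0,0],[0,0,0,0],[0,0,0,0],[0,0,0,0],[0,0,0,0],[0,0,0,0],[0,0,0,0],[0,0,0,0],[0,0,0,0],[0,0,0,0]]' 0.1
python3 -c "
from h import *
snap('wrist','w3');snap('scene','s3');s=st()"
```

```text
time: 3.5
tool_pos: [0.432, 0.1591, 0.102]
tool_rot: [0.0, 1.0, -0.007, -0.001]
contact_force: [-0.2, 0.9, 0.6]
gripper_width: 1.0
time: 4.33
tool_pos: [0.4335, 0.1589, 0.1041]
tool_rot: [-0.0, 1.0, -0.008, 0.0]
contact_force: [-2.4, 0.4, 6.0]
gripper_width: 0.262
t 4.433 tcp [0.4334 0.1589 0.1041] F [-2.03  0.14  5.86] w 0.264
```

View pics/w3.png

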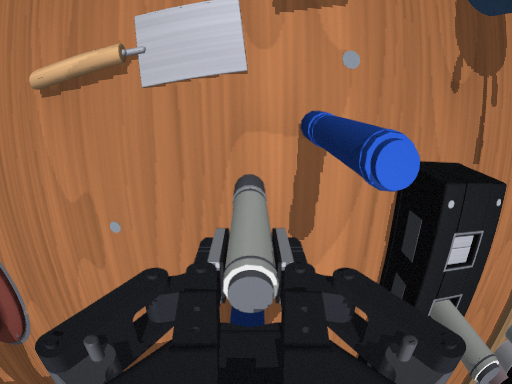

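View pics/s3.png

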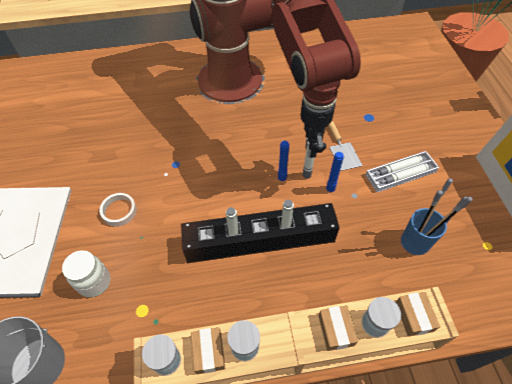

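Gripped, with about 6 N of preload onto the table from the pads swinging forward. The foot is 104 mm below the TCP. Lifting.

```bash
python3 -m crank '[[0,0,0,0],[0,0,-0.3,0],[0,0,-0.8,0],[0,0,-1.5,0],[0,0,-2,0],[0,0,-2,0],[0,0,-2,0],[0,0,-2,0],[0,0,-1,0],[0,0,-0.4,0]]' 0
python3 -m crank '[[0.8,0,0,0],[1.6,0.4,0,0],[2.2,0.4,0,0],[2.2,0.5,0,0],[2.2,0.5,0,0],[2.2,0.5,0,0],[2.2,0.4,0,0],[2.2,0.4,0,0],[1.3,0.2,0,0],[0.5,0,0,0]]'
python3 -m crank '[[0,0,0,0],[0,0,0,0],[0,0,0,0]]'
python3 -c "
from h import *
snap('wrist','w4');snap('scene','s4');snap('top','t4');s=st()
a=cv2.imread('pics/s4.png')[100:270,220:390];b=cv2.imread('pics/t4.png')[100:270,150:320]
cv2.imwrite('pics/c4.png',cv2.resize(np.hstack([a,b]),(800,400),interpolation=cv2.INTER_CUBIC))"
```

```text
time: 5.27
tool_pos: [0.4341, 0.159, 0.2257]
tool_rot: [-0.0, 1.0, -0.008, 0.002]
contact_force: [-0.0, -0.2, -1.1]
gripper_width: 0.268
time: 6.1
tool_pos: [0.6076, 0.1223, 0.2204]
tool_rot: [0.0, 1.0, -0.008, -0.002]
contact_force: [0.8, -0.6, -0.9]
gripper_width: 0.264
time: 6.35
tool_pos: [0.6057, 0.1234, 0.2225]
tool_rot: [0.0, 1.0, -0.007, -0.001]
contact_force: [-0.5, -0.6, 1.3]
gripper_width: 0.269
t 6.5 tcp [0.606  0.1235 0.2234] F [-0.02 -0.29 -0.42] w 0.265
```

View pics/w4.png

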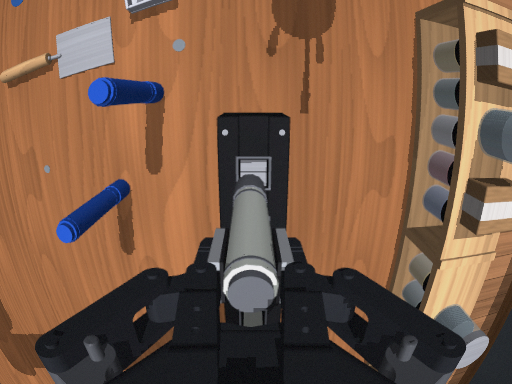

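View pics/c4.png

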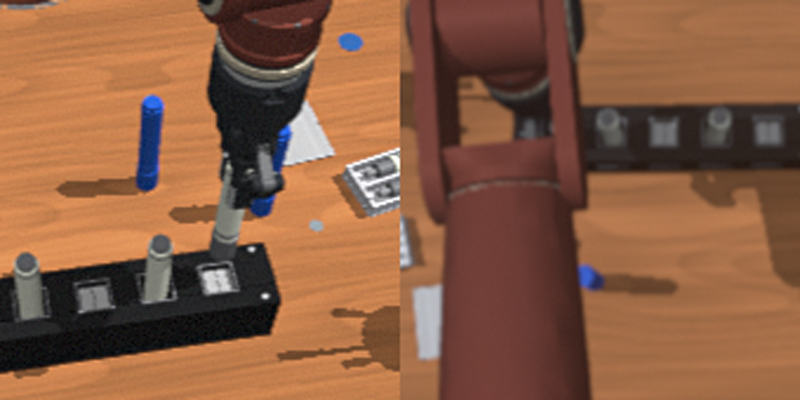

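Run:
```python
from h import *
d=load('w4');a=onz(d,225,132,.074,True);b=onz(d,281,132,.074,True);print(a,b,(a+b)/2, d['position'])
print(onz(d,254,157,.074,True),onz(d,238,172,.074,True),onz(d,271,172,.074,True))
# foot: cap lower-far edge
print(onz(d,249,178,.1195,True), 'top',onz(d,250.5,288,.2695,True))
im=cv2.imread('pics/w4.png')[100:320,190:310];cv2.imwrite('pics/c5.png',cv2.resize(im,None,fx=2.7,fy=2.7,interpolation=cv2.INTER_CUBIC))
```

```text
[0.58165669 0.16627871 0.074     ] [0.63681722 0.16548869 0.074     ] [0.60923696 0.1658837  0.074     ] [0.60700932 0.19922809 0.36582989]
[0.60986781 0.1405449  0.074     ] [0.5934755  0.12531667 0.074     ] [0.62691633 0.12481659 0.074     ]
[0.6049005  0.13136824 0.1195    ] top [0.60601086 0.12768043 0.2695    ]
```

View pics/c5.png

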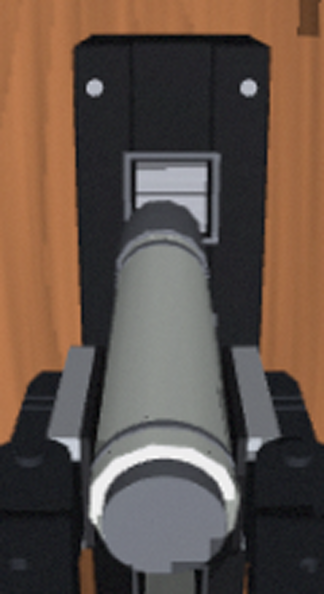

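```bash
python3 -m crank '[[0.3,0,0.3,0],[0,0,0.8,0],[0,0,0.8,0],[0,0,0.7,0],[0,0,0.3,0],[0,0,0,0],[0,0,0,0],[0,0,0,0],[0,0,0,0]]'
python3 -c "
from h import *
snap('wrist','w6');snap('scene','s6');s=st();print(rot(s['tool_rot'])[:,0])
a=cv2.imread('pics/s6.png')[160:260,260:360];b=cv2.imread('pics/w6.png')[100:200,200:300]
cv2.imwrite('pics/c6.png',cv2.resize(np.hstack([a,b]),(800,400),interpolation=cv2.INTER_CUBIC))"
```

```text
time: 7.25
tool_pos: [0.6099, 0.1232, 0.1949]
tool_rot: [-0.0, 1.0, -0.008, 0.001]
contact_force: [-0.2, 0.4, -1.5]
gripper_width: 0.267
t 7.35 tcp [0.6099 0.1232 0.1949] F [-0.06  0.36 -1.15] w 0.263
[ 9.99884173e-01 -1.51939783e-02  8.85100483e-04]
```

View pics/c6.png

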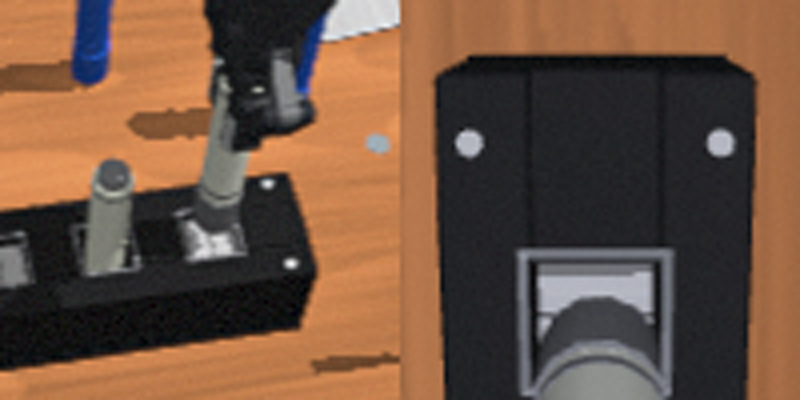

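```bash
python3 -m crank '[[-0.1,0,0.2,0],[0,0,0.3,0],[0,0,0.3,0],[0,0,0.3,0],[0,0,0.2,0],[0,0,0.1,0],[0,0,0,0],[0,0,0,0]]'
python3 -m crank '[[0,0,0.08,0],[0,0,0.08,0],[0,0,0.08,0],[0,0,0.08,0],[0,0,0.08,0],[0,0,0,0]]'
python3 -c "
from h import *
snap('wrist','w7');snap('scene','s7');s=st()
a=cv2.imread('pics/s7.png')[160:260,260:360];b=cv2.imread('pics/w7.png')[100:200,200:300]
cv2.imwrite('pics/c7.png',cv2.resize(np.hstack([a,b]),(800,400),interpolation=cv2.INTER_CUBIC))"
```

```text
time: 8.02
tool_pos: [0.6086, 0.1232, 0.1802]
tool_rot: [0.0, 1.0, -0.008, -0.0]
contact_force: [0.4, 0.6, -0.9]
gripper_width: 0.263
time: 8.52
tool_pos: [0.6085, 0.1231, 0.176]
tool_rot: [0.0, 1.0, -0.008, -0.0]
contact_force: [-0.5, 0.8, -0.8]
gripper_width: 0.266
t 8.617 tcp [0.6085 0.1231 0.1762] F [ 0.28  0.52 -0.44] w 0.266
```

View pics/c7.png

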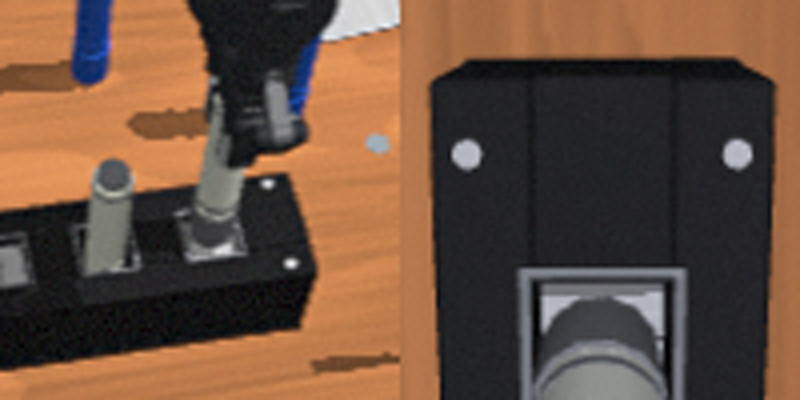

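```bash
python3 -m crank '[[0,0,0.08,0],[0,0,0.08,0],[0,0,0.08,0],[0,0,0.08,0],[0,0,0.08,0],[0,0,0.08,0]]'
python3 -m crank '[[0,0,0.08,0],[0,0,0.08,0],[0,0,0.08,0],[0,0,0.08,0],[0,0,0.08,0]]'
```

```text
time: 9.12
tool_pos: [0.6086, 0.1232, 0.1719]
tool_rot: [-0.0, 1.0, -0.008, 0.0]
contact_force: [-1.1, 0.2, 4.2]
gripper_width: 0.263
time: 9.53
tool_pos: [0.6089, 0.1232, 0.1684]
tool_rot: [-0.0, 1.0, -0.008, 0.0]
contact_force: [-1.2, 0.5, 6.1]
gripper_width: 0.263
```

```bash
python3 -m crank '[[0,0,0.09,0],[0,0,0.09,0],[0,0,0.09,0],[0,0,0.09,0],[0,0,0.09,0],[0,0,0.09,0]]'
python3 -m crank '[[0,0,0.09,0],[0,0,0.09,0],[0,0,0.09,0],[0,0,0.09,0],[0,0,0.09,0],[0,0,0,0]]'
```

```text
time: 10.03
tool_pos: [0.6096, 0.1235, 0.1637]
tool_rot: [-0.0, 1.0, -0.008, 0.002]
contact_force: [-0.9, 1.4, 8.1]
gripper_width: 0.268
time: 10.53
tool_pos: [0.6099, 0.1234, 0.1593]
tool_rot: [-0.0, 1.0, -0.008, 0.002]
contact_force: [-0.1, 0.8, 6.2]
gripper_width: 0.262
```

```bash
python3 -m crank '[[0,0,0.08,0],[0,0,0.08,0],[0,0,0.08,0],[0,0,0.08,0],[0,0,0.08,0]]'
python3 -m crank '[[0,0,0.07,0],[0,0,0.07,0],[0,0,0.07,0],[0,0,0,0]]'
```

```text
time: 10.95
tool_pos: [0.609, 0.1232, 0.1537]
tool_rot: [-0.0, 1.0, -0.008, 0.001]
contact_force: [0.5, 0.1, 3.1]
gripper_width: 0.268
time: 11.28
tool_pos: [0.6082, 0.1231, 0.1507]
tool_rot: [0.0, 1.0, -0.008, -0.001]
contact_force: [1.4, 0.2, 0.6]
gripper_width: 0.264
```

Past the leaves. Now I'll feel for a cap at TCP z ≈ 0.148.

```bash
python3 -m crank '[[0,0,0.06,0],[0,0,0.06,0]]'
python3 -m crank '[[0,0,0.06,0],[0,0,0.06,0]]'
python3 -m crank '[[0,0,0.05,0],[0,0,0.05,0]]'
```

```text
time: 11.45
tool_pos: [0.6082, 0.1231, 0.1499]
tool_rot: [0.0, 1.0, -0.008, -0.001]
contact_force: [0.6, 0.2, 1.1]
gripper_width: 0.267
time: 11.62
tool_pos: [0.6083, 0.1232, 0.1488]
tool_rot: [0.0, 1.0, -0.008, -0.0]
contact_force: [-0.1, -0.0, 1.3]
gripper_width: 0.268
time: 11.78
tool_pos: [0.6084, 0.1231, 0.1479]
tool_rot: [0.0, 1.0, -0.008, -0.0]
contact_force: [-0.1, 0.6, 1.4]
gripper_width: 0.264
```

```bash
python3 -m crank '[[0,0,0.05,0],[0,0,0.05,0]]'
python3 -m crank '[[0,0,0.05,0],[0,0,0.05,0]]'
```

```text
time: 11.95
tool_pos: [0.6085, 0.1232, 0.147]
tool_rot: [-0.0, 1.0, -0.008, -0.0]
contact_force: [0.2, 0.5, 1.6]
gripper_width: 0.265
time: 12.12
tool_pos: [0.6086, 0.1232, 0.1461]
tool_rot: [-0.0, 1.0, -0.008, 0.0]
contact_force: [-0.8, 0.6, 1.3]
gripper_width: 0.266
```

```bash
python3 -m crank '[[0,0,0.05,0],[0,0,0.05,0]]'
python3 -m crank '[[0,0,0.05,0],[0,0,0.05,0]]'
```

```text
time: 12.28
tool_pos: [0.6086, 0.1232, 0.1451]
tool_rot: [-0.0, 1.0, -0.008, 0.0]
contact_force: [0.4, 0.5, 1.4]
gripper_width: 0.267
time: 12.45
tool_pos: [0.6087, 0.1232, 0.1441]
tool_rot: [-0.0, 1.0, -0.008, 0.0]
contact_force: [-0.2, 0.2, 1.8]
gripper_width: 0.268
```

```bash
python3 -m crank '[[0,0,0.05,0],[0,0,0.05,0]]'
```

```text
time: 12.62
tool_pos: [0.6086, 0.1231, 0.1431]
tool_rot: [0.0, 1.0, -0.008, 0.0]
contact_force: [0.7, 0.5, 0.8]
gripper_width: 0.265
```

```bash
python3 -m crank '[[0,0,0.06,0],[0,0,0.06,0],[0,0,0.06,0]]'
python3 -c "
from h import *
snap('wrist','w8');st()
a=cv2.imread('pics/w4.png')[100:350,130:370];b=cv2.imread('pics/w8.png')[100:350,130:370]
cv2.imwrite('pics/c8.png',cv2.resize(np.hstack([a,b]),(796,415),interpolation=cv2.INTER_CUBIC))"
```

```text
time: 12.87
tool_pos: [0.6086, 0.1232, 0.1412]
tool_rot: [0.0, 1.0, -0.008, 0.0]
contact_force: [-0.2, 0.9, 1.5]
gripper_width: 0.265
t 12.917 tcp [0.6086 0.1231 0.1411] F [0.3  0.79 2.22] w 0.264
```

View pics/c8.png

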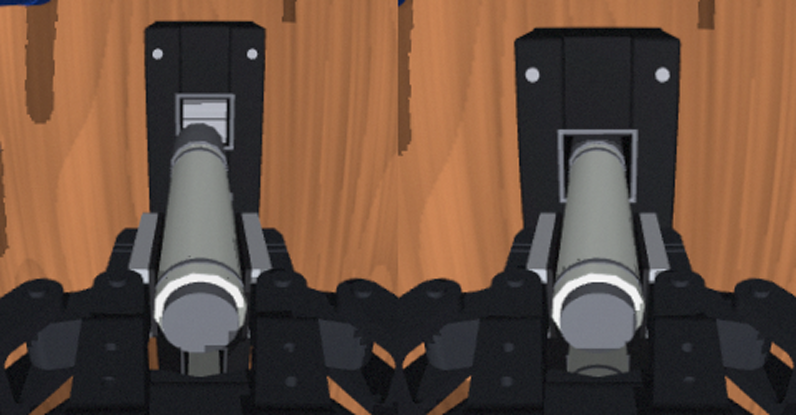

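The marker has not slipped (its top sits at the same place in the fingers), and the foot is about 37 mm deep. This is the clear socket, so I'll go on to the floor, expected at TCP z ≈ 0.112.

```bash
python3 -m crank '[[0,0,0.09,0],[0,0,0.09,0],[0,0,0.09,0],[0,0,0.09,0],[0,0,0.09,0],[0,0,0.09,0],[0,0,0.09,0],[0,0,0.09,0]]'
python3 -m crank '[[0,0,0.09,0],[0,0,0.09,0],[0,0,0.09,0],[0,0,0.09,0],[0,0,0.09,0],[0,0,0.09,0],[0,0,0.09,0],[0,0,0.09,0]]'
```

```text
time: 13.58
tool_pos: [0.6085, 0.1232, 0.134]
tool_rot: [0.0, 1.0, -0.008, -0.0]
contact_force: [-0.6, 0.3, 0.8]
gripper_width: 0.263
time: 14.25
tool_pos: [0.6086, 0.1232, 0.1269]
tool_rot: [0.0, 1.0, -0.008, 0.0]
contact_force: [0.9, -0.1, 1.4]
gripper_width: 0.263
```

```bash
python3 -m crank '[[0,0,0.09,0],[0,0,0.09,0],[0,0,0.09,0],[0,0,0.09,0],[0,0,0.09,0],[0,0,0.08,0],[0,0,0.08,0]]'
```

```text
time: 14.83
tool_pos: [0.6086, 0.1231, 0.1207]
tool_rot: [0.0, 1.0, -0.008, -0.0]
contact_force: [0.1, 0.9, 1.3]
gripper_width: 0.27
```

```bash
python3 -m crank '[[0,0,0.08,0],[0,0,0.08,0],[0,0,0.08,0],[0,0,0.08,0],[0,0,0.08,0],[0,0,0.07,0],[0,0,0.06,0]]'
python3 -m crank '[[0,0,0.06,0],[0,0,0.06,0]]'
```

```text
time: 15.42
tool_pos: [0.6086, 0.1232, 0.1155]
tool_rot: [0.0, 1.0, -0.008, 0.0]
contact_force: [0.4, 0.4, 0.4]
gripper_width: 0.263
time: 15.58
tool_pos: [0.6086, 0.1232, 0.1143]
tool_rot: [-0.0, 1.0, -0.008, 0.0]
contact_force: [1.2, 0.5, 1.9]
gripper_width: 0.265
```

```bash
python3 -m crank '[[0,0,0.06,0],[0,0,0.05,0]]'
```

```text
time: 15.75
tool_pos: [0.6086, 0.1232, 0.1132]
tool_rot: [-0.0, 1.0, -0.008, 0.0]
contact_force: [0.1, 0.7, 1.2]
gripper_width: 0.263
```

```bash
python3 -m crank '[[0,0,0.05,0],[0,0,0,0]]'
```

```text
time: 15.92
tool_pos: [0.6086, 0.1231, 0.1126]
tool_rot: [0.0, 1.0, -0.008, 0.0]
contact_force: [1.4, 0.2, 0.4]
gripper_width: 0.266
```

```bash
python3 -m crank '[[0,0,0.05,0],[0,0,0,0]]'
```

```text
time: 16.08
tool_pos: [0.6086, 0.1232, 0.1122]
tool_rot: [0.0, 1.0, -0.008, 0.0]
contact_force: [0.3, 1.0, 2.0]
gripper_width: 0.267
```

```bash
python3 -m crank '[[0,0,0.05,0],[0,0,0,0]]'
```

```text
time: 16.25
tool_pos: [0.6087, 0.1232, 0.1122]
tool_rot: [0.0, 1.0, -0.008, 0.0]
contact_force: [-1.7, -0.7, 4.4]
gripper_width: 0.266
```

```bash
python3 -m crank '[[0,0,0.05,0],[0,0,0,0]]'
```

```text
time: 16.42
tool_pos: [0.6088, 0.1232, 0.1122]
tool_rot: [-0.0, 1.0, -0.008, 0.0]
contact_force: [-2.2, 0.3, 6.5]
gripper_width: 0.264
```

```bash
python3 -m crank '[[0,0,0.03,0],[0,0,0,0]]'
```

```text
time: 16.58
tool_pos: [0.6088, 0.1232, 0.1122]
tool_rot: [-0.0, 1.0, -0.008, 0.0]
contact_force: [-1.9, -0.1, 7.5]
gripper_width: 0.263
```

The marker is on the floor: TCP is stalled at 0.1122 with the force rising gently to 7.5 N. Releasing.

```bash
python3 -m crank '[[0,0,0,0],[0,0,0,0],[0,0,0,0],[0,0,0,0],[0,0,0,0],[0,0,0,0]]' 0.8
python3 -c "
from h import *
snap('wrist','w9');snap('scene','s9');st()
a=cv2.imread('pics/s9.png')[130:260,220:350];b=cv2.imread('pics/w9.png')[60:360,110:410]
cv2.imwrite('pics/c9.png',np.hstack([cv2.resize(a,(400,400),interpolation=cv2.INTER_CUBIC),cv2.resize(b,(400,400))]))"
```

```text
time: 17.08
tool_pos: [0.6084, 0.1231, 0.1105]
tool_rot: [0.0, 1.0, -0.008, -0.0]
contact_force: [0.7, 0.6, -0.5]
gripper_width: 0.796
t 17.183 tcp [0.6085 0.1231 0.1108] F [-0.08 -0.16  0.67] w 0.805
```

View pics/c9.png

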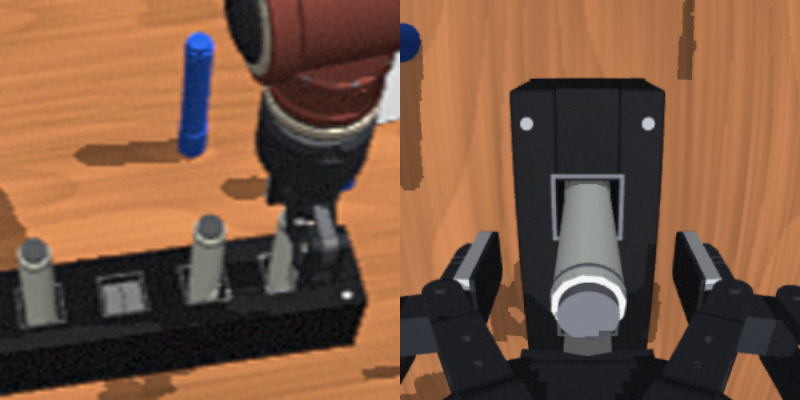

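Released: the marker stands upright in the end socket, with the pads clear on both sides. I'll rise straight up, then check.

```bash
python3 -m crank '[[0,0,-0.3,0],[0,0,-0.8,0],[0,0,-1.5,0],[0,0,-1.5,0],[0,0,-1.5,0],[0,0,-1.5,0],[0,0,-2,0],[0,0,-2,0],[0,0,-1,0],[0,0,0,0]]'
python3 -m crank '[[-1,0,-0.5,0],[-2,0,-0.5,0],[-3,0,0,0],[-3,0,0,0],[-3,0,0,0],[-2,0,0,0],[-1,0,0,0],[0,0,0,0],[0,0,0,0]]'
python3 -c "
from h import *
snap('wrist','w10');snap('scene','s10');snap('top','t10');st()
a=cv2.imread('pics/s10.png')[130:260,220:350];b=cv2.imread('pics/t10.png')[110:210,180:280]
cv2.imwrite('pics/c10.png',np.hstack([cv2.resize(a,(400,400),interpolation=cv2.INTER_CUBIC),cv2.resize(b,(400,400),interpolation=cv2.INTER_CUBIC)]))"
```

```text
time: 18.02
tool_pos: [0.6104, 0.1233, 0.2363]
tool_rot: [-0.0, 1.0, -0.008, 0.003]
contact_force: [0.3, -0.0, 0.3]
gripper_width: 0.796
time: 18.77
tool_pos: [0.4583, 0.1254, 0.2412]
tool_rot: [0.0, 1.0, -0.007, -0.0]
contact_force: [-0.1, -0.6, -0.2]
gripper_width: 0.803
t 18.917 tcp [0.4591 0.1253 0.2415] F [0.2 0.  0.5] w 0.8
```

View pics/c10.png

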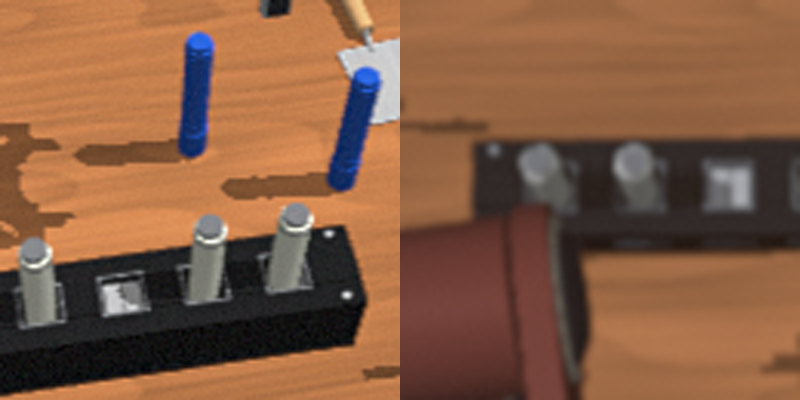

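View pics/s10.png

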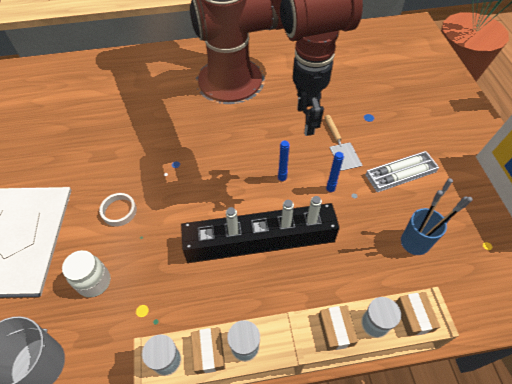

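Run:
```python
from h import *
S=load('s10');T=load('t10')
for n,a,b in (('put',(296,215),(140,162)),('stored_left',(210,229),(234,162))):
    u=(220+a[0]*.325-.34,130+a[1]*.325-.34);v=(180+b[0]*.25-.4,110+b[1]*.25-.4)
    r1=ray(S,*u);r2=ray(T,*v);k=np.linalg.lstsq(np.stack([r1,-r2],1),T['position']-S['position'],rcond=None)[0]
    print(n,np.round((S['position']+k[0]*r1+T['position']+k[1]*r2)/2,4),onz(S,*u,.158))
st(); manip.job_done()
```

```text
put [0.6084 0.1227 0.1567] [0.60928015 0.12344146 0.158     ]
stored_left [0.6075 0.0598 0.1535] [0.6102984  0.05977489 0.158     ]
t 18.917 tcp [0.4591 0.1253 0.2415] F [0.2 0.  0.5] w 0.8
the job is handed in; nothing more can be done
```

The marker is in the left (+y) socket, cap down on the socket floor and let go, and the job was handed in at about 19 s of the 67 s allowed. That was the first socket I tried. The foot passed the 30 mm level where an old cap would have stopped it, so it was the clear one.

- **Pick-up:** I gripped the white marker, not the two blue look-alikes, about 123 mm above its foot.
- **Forces:** the readings I took never went above about 8 N. That was pushing through the leaves, and again as the marker came to rest on the floor.
- **Floor contact:** the arm stopped at TCP height 0.1122 m, where 0.112 m was expected for fully home.
- **Final check:** two camera views put the marker's top at (0.608, 0.123, 0.157), against an expected (0.608, 0.124, 0.158). It stands upright in the pictures, the gripper was well clear, and the other things look unmoved.
- **Weaker reading:** the same measurement on the left stored marker gave 0.1535 m instead of 0.158 m. It read 0.1524 m at the start too, so this is measurement error and not movement.

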